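# Change the gel and close the tank

### The arm

A 7-joint arm with a two-finger parallel gripper is mounted at the origin on a cart in front of the work surface, level with it; the furniture and walls round the work are solid. World frame = base frame: x ahead of the robot, y to its left, z up, the work surface at z = 0. Lengths are in m, angles in rad, forces in N, time in s.
With the tool pointing down it reaches from about 0.35 to 0.9 m from the base axis. Payload 8.1 kg.
Tool frame: the origin (TCP) lies midway between the tips of the shut fingers; the grasp point (between the pads) lies 19 mm behind it; z points along the fingers, y is the line along which they close (so a half turn about z gives the same grasp; the last joint's range is limited). The gripper opens to 92 mm and grips with 3 to 60 N. Pads are 19 mm wide; open, the fingers measure 130 mm over their backs; the gripper's body (75 mm by 190 mm) begins 47 mm behind the grasp point.
Start: joints at [1.08, 0.434, 0.025, 1.573, -0.012, 1.134, -0.075], TCP at [0.236, -0.579, 0.227] pointing down, gripper open.
Joint ranges: [-2.62, 2.62], [-0.44, 2.09], [-1.27, 1.32], [0.08, 2.57], [-1.32, 4.46], [0.12, 2], [-2.74, 2.74]. Speed limits (rad/s): [2.22, 2.22, 3.01, 3.01, 3.14, 3.14, 3.14].

### API

Orientations are given as a rotation vector (axis times angle).
In Python, from cell import arm gives the robot as it stands.
- The arm moves only by the tool carry_out, never from a script. Its arguments are lists of equal length, an entry for each row: "claw": the finger opening in cm, from 0 to 9.18; "delta_pos": the shift along the tool's x, y, z in cm, a list of three; "angular": the turn, a rotation vector about the tool's x, y, z in rad, a list of three. In form: {"claw": [claw, ...], "delta_pos": [[dx, dy, dz], ...], "angular": [[ax, ay, az], ...]}. A call has 1 to 20 rows; each row shifts and turns the commanded pose from where the row before left it, along the tool's axes as they then stand; what a row does not reach is not made up. A row lasts 1/10 s, in which the tool goes at most 50 mm and 8.59 degrees, less where a joint would pass 70% of its speed; a pose out of reach is approached as far as the arm can. A call with a gripper value outside its range is refused whole. The fingers move at their own pace and stop on an object; "force" is the grip in N (left out, the last holds). Time passes only in rows, so rows that do not move let the fingers close. It gives the time, the measured TCP pose, the force, the opening and the grip force at its end, in the units of the state.
- arm.observe(): the state, without advancing time (a new reading comes with each control period).
- arm.get_image(name): name is "side" or "top"; returns a dict with "frame" (480x640x3 uint8, red, green, blue), "mtx" (3x3 intrinsics, pixels), "T" (4x4, takes a point from camera to world coordinates). Camera axes: x right, y down, z forward; pixel columns grow to the right and rows downward; lengths in m; the calibration is good to about 2 mm. A picture is of the moment at which its call begins. There is no depth.
- arm.sign_off(): hands the job in; it is judged then, once.
Trained networks look in a picture, given as the dict that the camera call returned (one of the last four; its "shot" number tells which), for a name from the list of things; names that differ only in an ending like _2 or _b are one class to them, and where a whole thing is asked for, a point or a joint stands for the part that bears it (a point fixed in the world has none). Each returns a list of dicts, best first, with "conf" (0 to 1); they miss things now and then, are a little off and sometimes report something else, mostly with a low value. They report only what shows in the picture. A call takes as long as a camera call.
- arm.look_for(label, picture): "centre" ([column, row] as shares, 0 to 1, of the picture: columns of its width, rows of its height, amid what is visible of it).
- arm.trace(label, picture): "region" (480x640 bool, what is visible of it) and "centre" ([column, row] as shares, 0 to 1, of the picture: columns of its width, rows of its height, amid what is visible of it).
- arm.place_of(label, picture): "centre" ([column, row] as shares, 0 to 1, of the picture: columns of its width, rows of its height: a listed point, or the origin of a listed thing).
The state is a dict: "clock": time; "joints": joint angles; "dq": joint speeds; "joint_efforts": joint torques, N m; "position": TCP position; "ee_rot": TCP orientation; "force": force on the tool from outside, world axes, zero at the start; "ft_torque": the same for the moment, N m; "width": opening from 0.0 (shut) to 1.0 (fully open); "gripper_force": force on a finger pad.
Only numpy, scipy, OpenCV 4.12 (cv2) and the standard library are available. Lean on these libraries where they do the work, as an engineer would, in place of code of your own. Each camera call takes 0.05 s, during which the arm holds its last target. There are 200 camera calls.

### The job

Change the gel in the electrophoresis tank: first lift the used tray (green handle) out of the tank and set it flat in the white staining dish, then set the fresh tray (orange handle) flat and square on the middle of the tank's platform with its wells at the black terminal's end. Finally lower the lid, which has a black handle bar, gently until it is fully shut, without letting it drop; carry both trays level and leave everything else where it stands.

Things in the scene. Friction and masses are not known exactly. Their poses are not given: they have to be found in the camera images.
- gel_tank: Electrophoresis tank, open box 150 (x) x 185 (y) x 75 mm high, fixed to the bench; origin under its middle, z up, +x to the hinge side (away from the robot). Inside free x -0.071..0.066, y -0.086..0.086. A platform (x -0.068..0.064, y -0.045..0.045) crosses the middle, flat top at z 0.0245. A 12 mm terminal post at each end, tops at z 0.088: black at y +0.075, red at y -0.075.
- platform (a point): Middle of the platform's top inside the tank: tank frame (-0.0025, 0, 0.0245); axes as the tank's.
- black_terminal (a point): Top of the black terminal post, tank frame (-0.0025, 0.075, 0.088).
- gel_tank_lid (a joint): Lid angle in rad: 0 = fully shut (level on the tank), about 1.57 upright, 1.64 = stop. It turns about the tank's y axis through lid_hinge. Clear amber plate 152 x 191 x 4 mm, 0.12 kg plus a 20 g handle. It stays open when about upright but falls freely below about 1.2 rad, so hold it all the way down.
- lid_hinge (a point): Middle of the hinge line, tank frame (0.0755, 0, 0.078). The hinge turns about the tank's y axis; opening swings the free edge up and away from the robot. Left of the tank stands a cabinet 0.68 m high (gel imager; world x from 0.40, y from 0.30), and shelves begin behind it at world x 0.78.
- lid_handle_bar (a point): Middle of the round black handle bar on the lid's free edge, 10 mm thick, 94 mm long, parallel to the hinge; turns with the lid. Lid shut: tank frame (-0.100, 0, 0.120), 22 mm before the lid's edge and 26 mm above its top, so fingers from above have room at every lid angle, and the bar can turn between them. Two 8 mm struts, 36 mm either side of the middle.
- used_tray: Used gel tray, on the tank's platform at the start: clear tray 88 (x) x 72 (y) mm, 20 mm walls at its x ends, pale gel with blue bands; about 0.11 kg. Origin under the middle of its floor, z up. Green lifting handle: a bar over the middle along the tray's x, 88 mm long, 12 mm wide (y), z 0.044 to 0.054, free below down to the gel at z 0.010.
- fresh_tray: Fresh gel tray, on the bench at the start: same tray, size and mass as the used one, pale gel without blue bands, orange handle. Its wells, a black band with eight pale slots, lie along x at y +0.026, near the tray's +y end.
- fresh_tray_wells (a point): Middle of the fresh tray's row of wells, tray frame (0, 0.026, 0.010); this end belongs at the black terminal.
- staining_dish: White shallow open dish, outside 120 (x) x 142 (y) x 24 mm, walls and floor 4 mm, fixed to the bench; origin under its middle, z up. Inside 112 x 134 mm: a gel tray lies in it with its x along the dish's x, either way round.
- tube_rack: Orange tube rack with tubes, 62 x 156 x 126 mm, behind the tank: leave it alone. Origin under its middle.
- stain_bottle: Brown bottle with black cap, 60 mm across, 140 mm high: leave it alone. Origin under its middle.
- tip_box: Blue box of yellow pipette tips, 69 x 118 x 52 mm: leave it alone. Origin under its middle.
- marker: Black and white marker pen, 135 mm, lying on the bench: leave it alone. Origin under its middle.

How it is judged:
On the way, in this order (a step that is already met when the one before it is completed fails the run):
1. the used tray lies flat in the staining dish, let go (z of used_tray in the frame of staining_dish below 0.008 m and x of used_tray in the frame of staining_dish between -0.03 and 0.03 m and y of used_tray in the frame of staining_dish between -0.04 and 0.04 m and contact force between the fingers and used_tray below 0.1 N), for 0.2 s.
2. the fresh tray lies flat and square on the platform, wells at the black terminal, let go (z of fresh_tray in the frame of platform between -0.003 and 0.003 m and y of fresh_tray in the frame of platform between -0.012 and 0.012 m and y of fresh_tray_wells in the frame of platform above 0.01 m and angle between the y axis of fresh_tray and the y axis of gel_tank, either way round below 0.17 rad and contact force between the fingers and fresh_tray below 0.1 N), for 0.2 s.
At the end, for the whole second after the job is handed in: Lid shut (within 0.03 rad); used tray flat in the staining dish; fresh tray flat on the platform, square to the tank within 0.17 rad, centred along the tank's length (y) within 12 mm, wells at the black terminal's end; trays within 0.08 rad of level and at rest (value of joint gel_tank_lid below 0.03 rad and z of used_tray in the frame of staining_dish below 0.008 m and x of used_tray in the frame of staining_dish between -0.03 and 0.03 m and y of used_tray in the frame of staining_dish between -0.04 and 0.04 m and angle between each of used_tray, fresh_tray's own z axis and vertical below 0.08 rad and z of fresh_tray in the frame of platform between -0.003 and 0.003 m and y of fresh_tray in the frame of platform between -0.012 and 0.012 m and y of fresh_tray_wells in the frame of platform above 0.01 m and angle between the y axis of fresh_tray and the y axis of gel_tank, either way round below 0.17 rad and linear speed of each of used_tray, fresh_tray below 0.02 m/s); the robot touches nothing.
It fails at once if the lid drops or slams: it comes onto the tank (last 0.15 rad) faster than 2.5 rad/s (value of joint gel_tank_lid below 0.15 rad and velocity of joint gel_tank_lid below -2.5 rad/s).
It fails at once if a gel tray is tipped by more than 0.5 rad (angle between any of used_tray, fresh_tray's own z axis and vertical above 0.5 rad).
It fails at once if the tube rack, bottle, tip box or marker is pushed more than 20 mm (distance of any of tube_rack, stain_bottle, tip_box, marker from where it was at the start of the episode above 0.02 m).
It also fails if it takes over 72 s, if anything falls off the work surface, if the arm or the gripper's body presses on something with over 40 N, if the wrist force passes 120 N, or if a joint passes its speed limit or range.

## Working session

There is one attempt and no reset: what is moved stays moved. The work goes in short steps, Python scripts to look and compute and a tool call to move; the robot and the scene stay as the last step left them, time stands still between calls to the robot, and variables do not carry over. Pictures are saved under pics/ and viewed, at most 10 in all, crops included, and the job is handed in when it is done.

Besides the shell and the picture viewer there is one more tool, called after ">>>" by a JSON object that holds its "name" and its "arguments". carry_out: Moves the arm, as the interface text tells. Its arguments: {"type":"object","properties":{"claw":{"type":"array","items":{"type":"number"}},"delta_pos":{"type":"array","items":{"type":"array","items":{"type":"number"}}},"angular":{"type":"array","items":{"type":"array","items":{"type":"number"}}},"force":{"type":"number"}},"required":["claw","delta_pos","angular"]}

```bash
mkdir -p pics
cat > h.py <<'E'
import numpy as np, cv2
from cell import arm
from scipy.spatial.transform import Rotation as R
def shots():
    return {n:arm.get_image(n) for n in("side","top")}
def ray(p,c):
    u=np.array([c[0]*640,c[1]*480,1.]); d=p["T"][:3,:3]@np.linalg.inv(p["mtx"])@u
    return p["T"][:3,3],d/np.linalg.norm(d)
def onz(p,c,z):
    o,d=ray(p,c); return o+d*(z-o[2])/d[2]
def tri(rs):
    A=np.zeros((3,3));b=np.zeros(3)
    for o,d in rs:
        M=np.eye(3)-np.outer(d,d);A+=M;b+=M@o
    x=np.linalg.solve(A,b); return x,[round(float(np.linalg.norm((np.eye(3)-np.outer(d,d))@(x-o))),4) for o,d in rs]
def save(p,n): cv2.imwrite("pics/"+n+".png",p["frame"][:,:,::-1])
E
python3 - <<'E'
from h import *
np.set_printoptions(precision=4,suppress=True)
s=shots()
for n in s: save(s[n],n+"0"); print(n,s[n]["T"],s[n]["mtx"].tolist())
for l in "gel_tank platform black_terminal lid_hinge lid_handle_bar used_tray fresh_tray fresh_tray_wells staining_dish tube_rack stain_bottle tip_box marker".split():
    r=[]
    for n in s:
        q=arm.place_of(l,s[n])
        if q: r.append(ray(s[n],q[0]["centre"])); print(l,n,np.round(q[0]["centre"],3),round(q[0]["conf"],2),onz(s[n],q[0]["centre"],0)[:2])
    if len(r)==2: print("   ",*tri(r))
o=arm.observe(); print(o["position"],o["ee_rot"],o["force"],o["width"],o["clock"])
E
```

```text
side [[ 0.9995 -0.0285  0.015   0.5486]
 [-0.0288 -0.5861  0.8097 -0.859 ]
 [-0.0143 -0.8097 -0.5866  0.6717]
 [ 0.      0.      0.      1.    ]] [[437.23584367902254, 0.0, 326.1942644214337], [0.0, 437.23584367902254, 236.75002205998967], [0.0, 0.0, 1.0]]
top [[-0.0104 -0.9862  0.1653  0.383 ]
 [-0.9999  0.0093 -0.0076 -0.0851]
 [ 0.0059 -0.1654 -0.9862  1.2463]
 [ 0.      0.      0.      1.    ]] [[576.8824987063581, 0.0, 311.512038100597], [0.0, 576.8824987063581, 255.15986790618445], [0.0, 0.0, 1.0]]
gel_tank side [0.5   0.472] 0.79 [0.55   0.1148]
gel_tank top [0.326 0.576] 0.84 [0.5467 0.1298]
    [ 0.5492  0.132  -0.012 ] [0.0008, 0.0008]
platform side [0.494 0.446] 0.84 [0.5413 0.179 ]
platform top [0.325 0.573] 0.79 [0.5505 0.1307]
    [0.5437 0.1242 0.0359] [0.002, 0.002]
black_terminal side [0.381 0.822] 0.58 [ 0.4074 -0.396 ]
black_terminal top [0.259 0.573] 0.79 [0.5514 0.2229]
    [ 0.4455  0.2205 -0.6275] [0.2393, 0.2393]
lid_hinge top [0.314 0.493] 0.98 [0.6357 0.1474]
lid_handle_bar side [0.562 0.276] 0.76 [0.7166 0.7525]
lid_handle_bar top [0.331 0.576] 0.72 [0.5467
[... 648 characters left out ...]
 [0.0044, 0.0044]
tube_rack side [0.602 0.438] 0.59 [0.7366 0.1874]
tube_rack top [0.265 0.398] 0.58 [0.7393 0.2197]
    [ 0.7448  0.2254 -0.024 ] [0.0013, 0.0013]
stain_bottle side [0.613 0.482] 0.8 [0.7419 0.0847]
stain_bottle top [0.351 0.395] 0.67 [0.7416 0.0977]
    [ 0.7448  0.0993 -0.0104] [0.0001, 0.0001]
tip_box side [0.62 0.54] 0.74 [ 0.7345 -0.033 ]
tip_box top [0.437 0.396] 0.74 [ 0.7401 -0.025 ]
    [ 0.739  -0.0248 -0.0059] [0.0027, 0.0027]
marker side [0.374 0.819] 0.71 [ 0.3997 -0.3931]
marker top [0.714 0.705] 0.96 [ 0.4086 -0.4042]
    [ 0.4055 -0.4016  0.0132] [0.0029, 0.0029]
[ 0.2364 -0.5786  0.2268] [3.0826 0.6053 0.    ] [ 0.3377 -0.686   0.2756] 1.0000109107510422 1.4
```

View pics/side0.png

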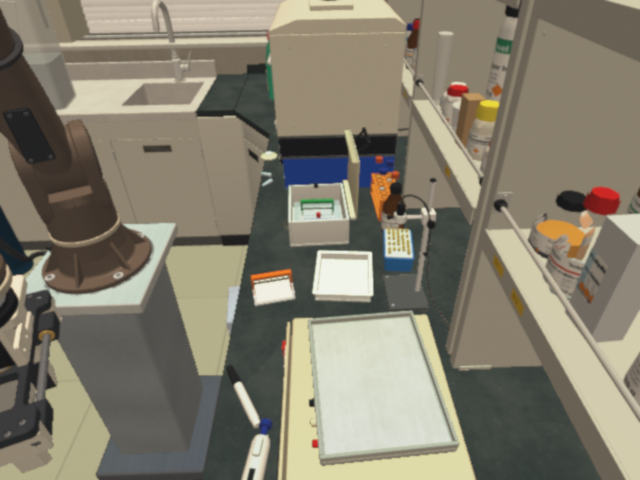

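View pics/top0.png

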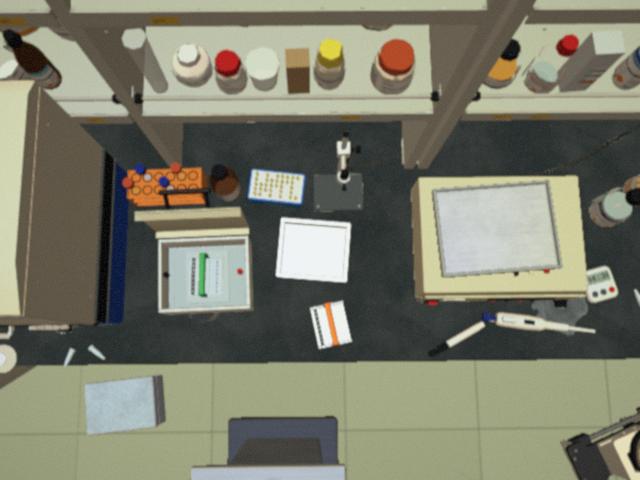

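The side view shows the tank at about (318,213) with its lid upright at (352,170), the dish at (343,275) and the fresh tray at (272,288). The top view shows the green handle at (204,275), the dish at (314,250), and the orange handle at (331,325) with the wells on its left, towards +y. Next I'll measure the handles, yaws and rims.

```bash
cat >> h.py <<'E'
def colmask(p,lo,hi,box=None):
    m=cv2.inRange(cv2.cvtColor(p["frame"],cv2.COLOR_RGB2HSV),np.array(lo),np.array(hi))
    if box: 
        k=np.zeros_like(m); x0,y0,x1,y1=box; k[y0:y1,x0:x1]=255; m&=k
    n,l,st,c=cv2.connectedComponentsWithStats(m)
    if n<2: return None,None,0
    i=1+np.argmax(st[1:,4]); return l==i,(c[i]+.5)/[640,480],st[i,4]
def yaw(p,m,z):  # long axis of mask on plane z
    v,u=np.nonzero(m); P=np.array([onz(p,((a+.5)/640,(b+.5)/480),z)[:2] for a,b in zip(u,v)]).astype(np.float32)
    r=cv2.minAreaRect(P); e=np.linalg.svd(P-P.mean(0))[2][0]; 
    return np.degrees(np.arctan2(e[1],e[0])),r
E
python3 - <<'E'
from h import *
np.set_printoptions(precision=4,suppress=True)
s=shots()
for nm,lo,hi,bx in (("green",(50,120,60),(80,255,255),{"side":(280,180,360,240),"top":(150,230,260,320)}),("orange",(5,150,120),(20,255,255),{"side":(230,250,310,310),"top":(300,290,365,360)}),("redpost",(0,150,100),(8,255,255),{"side":(280,180,360,245),"top":(225,255,250,290)})):
    r=[]
    for n in s:
        m,c,a=colmask(s[n],lo,hi,bx[n]); print(nm,n,c,a)
        if c is not None: r.append(ray(s[n],c))
        if c is not None and nm!="redpost" : print(yaw(s[n],m,{"green":.0785,"orange":.054}[nm]))
    if len(r)==2: print("  ",*tri(r))
for l,z in (("staining_dish",.024),("gel_tank",.075),("fresh_tray",.02)):
  for n in s:
    t=arm.trace(l,s[n])
    if t:
        print(l,n,round(t[0]["conf"],2),t[0]["region"].sum(),yaw(s[n],t[0]["region"],z))
for l in("lid_handle_bar","gel_tank_lid"):
  for n in s:
    t=arm.trace(l,s[n]); v,u=np.nonzero(t[0]["region"]) if t else ([0],[0]); print(l,n,len(u),min(u),max(u),min(v),max(v))
def crop(p,b,f): x0,y0,x1,y1=b; return cv2.resize(p["frame"][y0:y1,x0:x1,::-1],(400,400),interpolation=cv2.INTER_CUBIC)
cv2.imwrite("pics/crop1.png",np.hstack([crop(s["top"],(120,170,260,310),4),crop(s["side"],(280,110,420,250),4)]))
E
```

```text
green side [0.4938 0.4192] 72
(np.float32(-0.5436173), ((0.5453997850418091, 0.11730967462062836), (0.009994635358452797, 0.07852496206760406), 86.99649810791016))
green top [0.3161 0.5714] 175
(np.float32(178.90987), ((0.5403496623039246, 0.12911266088485718), (0.011627258732914925, 0.08424679934978485), 86.7844467163086))
   [0.542  0.1302 0.0717] [0.0003, 0.0003]
orange side [0.4245 0.573 ] 246
(np.float32(-169.82205), ((0.44369301199913025, -0.14808079600334167), (0.08626912534236908, 0.040887489914894104), 6.229737281799316))
orange top [0.5181 0.6749] 178
(np.float32(-168.53452), ((0.4389873147010803, -0.13302390277385712), (0.08965988457202911, 0.010972488671541214), 11.012572288513184))
   [ 0.4406 -0.134   0.0476] [0.0012, 0.0012]
redpost side [0.4979 0.4478] 7
redpost top [0.3749 0.5658] 11
   [0.5469 0.0524 0.0788] [0.0008, 0.0008]
staining_dish side 0.8 2806 (np.float32(-95.265564), ((0.6010623574256897, -0.11051320284605026), (0.17061300575733185, 0.1288161277770996), 84.12333679199219))
staining_dish top 0.56 4224 (np.float32(-93.89682), ((0.5980667471885681, -0.0982133
[... 160 characters left out ...]
1594), (0.7136930823326111, 0.19925780594348907), 79.24002838134766))
gel_tank top 0.8 9150 (np.float32(-153.75409), ((0.5919311046600342, 0.1485053300857544), (0.26524022221565247, 0.2389155775308609), 2.2155001163482666))
fresh_tray side 0.95 1218 (np.float32(-80.86133), ((0.4445135295391083, -0.14110666513442993), (0.0921279788017273, 0.10071831941604614), 10.989810943603516))
fresh_tray top 0.97 1415 (np.float32(-165.55835), ((0.43961185216903687, -0.13354907929897308), (0.09046906977891922, 0.07144752889871597), 11.977496147155762))
lid_handle_bar side 1134 344 370 128 219
lid_handle_bar top 3223 135 248 188 237
gel_tank_lid side 982 344 369 128 218
gel_tank_lid top 3181 134 248 188 238
```

View pics/crop1.png

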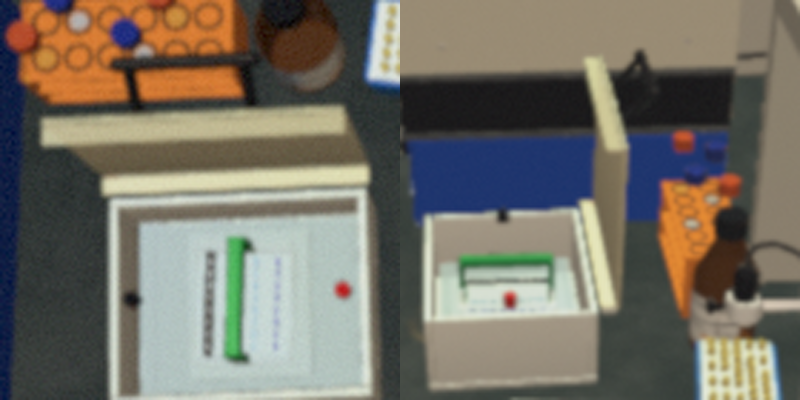

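The crop shows the lid upright. Its bar is at top-image px (159..212, 192) and side px ~(364,131). The posts are at top px (166,274) black and (240,271.5) red. The tank is turned by about 2°.

Run:
```python
from h import *
np.set_printoptions(precision=4,suppress=True)
s=shots(); t=s["top"]; sd=s["side"]
f=lambda u,v:((u)/640,(v)/480)
b=onz(t,f(166.2,274.3),.088); r=onz(t,f(240.05,271.5),.088); print("posts",b,r,(b+r)/2,np.degrees(np.arctan2((b-r)[1],(b-r)[0]))-90)
print("bar z.2535",onz(t,f(159.2,192.4),.2535),onz(t,f(211.7,191),.2535))
# dark pixels near bar in the side view
g=cv2.cvtColor(sd["frame"],cv2.COLOR_RGB2GRAY)
for v in range(124,152,2): print(v,g[v,352:376])
print(tri([ray(t,f(185.5,191.7)),ray(sd,f(364,134))]))
# lid upright edges seen from top: free edge corners
for u,v in((134.5,220),(241,217)): pass
```

```text
posts [0.5407 0.2002 0.088 ] [0.545 0.051 0.088] [0.5429 0.1256 0.088 ] 1.6443051117862666
bar z.2535 [0.6649 0.1764 0.2535] [0.6667 0.0833 0.2535]
124 [141 141 141 140 141 141 140 140 140 141 141 141 140 140 140 140 140 141
 140 141 140 140 140 141]
126 [140 141 141 140 141 140 141 141 141 140 137 132 132 135 139 140 140 141
 141 141 140 141 140 141]
128 [140 141 141 140 140 141 141 141 138 123  92  63  66  96 128 139 141 140
 141 141 141 141 140 141]
130 [141 140 141 141 141 141 141 139 133 109  63  35  38  62 101 132 141 140
 141 140 141 140 140 140]
132 [148 142 141 140 139 139 135 118  89  56  49  52  43  46  75 109 132 137
 138 137 137 136 135 136]
134 [134 109 105 104 103  97  82  55  37  45  66  71  51  39  47  65  86  92
  93  92  90  88  86  86]
136 [156  97  58  54  49  41  33  31  41  47  49  45  39  34  39  42  46  49
  48  47  45  44  45  45]
138 [169 121  66  36  30  31  29  27  27  29  28  28  30  37  36  37  41  38
  31  27  27  27  27  26]
140 [178 158  96  41  27  25  26  27  25  25  27  27  26  29  31  36  41  42
  38  28  27  27  27  27]
142 [181 161 119  64  30  27  25  26  27  26  28  27  29  31  30  33  38  40
  33  27  27  26  26  25]
144 [186 175 159 105  49  29  25  24  28  27  27  28  28  29  27  30  30  29
  27  27  26  26  27  26]
146 [193 185 181 158  91  34  28  28  27  29  32  30  30  34  33  31  27  28
  26  26  25  24  27  27]
148 [194 185 175 159  99  40  28  32  33  32  29  31  31  31  30  27  27  28
  27  26  25  25  26  27]
150 [196 193 185 173 146  86  41  36  31  30  29  26  27  25  27  27  26  25
  25  25  26  27  26  28]
(array([0.6632, 0.129 , 0.2565]), [0.0017, 0.0017])
```

>>> {"name": "carry_out", "arguments": {"claw": [5,5,5,5,5,5,5,5,5,5], "delta_pos": [[0,0,-2],[0,-5,-2],[3,-4,0],[3,-4,0],[3,-4,0],[3,-4,0],[3,-4,0],[3,-4,0],[0,-4,0],[0,-4,0]], "angular": [[0,0,0.1],[0,0,0.1],[0,0,0.1],[0,0,0.1],[0,0,0],[0,0,0],[0,0,0],[0,0,0],[0,0,0],[0,0,0]], "force": 15}}

```text
clock: 3.1
position: [0.3951, -0.2063, 0.2653]
ee_rot: [3.141, -0.017, 0.0]
force: [1.0, 0.3, -0.1]
width: 0.545
gripper_force: 0.0
```

>>> {"name": "carry_out", "arguments": {"claw": [5,5,5,5,5,5,5,5,5,5,5,5,5,5,5,5], "delta_pos": [[1.4,-3.4,0],[1.4,-3.4,0],[1.4,-3.4,0],[1.4,-3.4,0],[1.4,-3.4,0],[1.4,-3.4,0],[1.4,-3.4,0],[1.4,-3.4,0],[1.5,-3.2,0],[1.5,-3.2,0],[0,0,4],[0,0,4],[0,0,4],[0,0,4],[0,0,0],[0,0,0]], "angular": [[0,0,0.02],[0,0,0],[0,0,0],[0,0,0],[0,0,0],[0,0,0],[0,0,0],[0,0,0],[0,0,0],[0,0,0],[0,0,0],[0,0,0],[0,0,0],[0,0,0],[0,0,0],[0,0,0]]}}

```text
clock: 4.7
position: [0.5466, 0.1234, 0.1058]
ee_rot: [3.141, -0.051, -0.001]
force: [0.5, -0.1, -0.5]
width: 0.545
gripper_force: 0.0
```

>>> {"name": "carry_out", "arguments": {"claw": [5,5,5,5,0,0,0,0,0], "delta_pos": [[-0.5,-0.6,0],[0,0,2],[0,0,2],[0,0,1.1],[0,0,0],[0,0,0],[0,0,0],[0,0,0],[0,0,0]], "angular": [[0,0,0],[0,0,0],[0,0,0],[0,0,0],[0,0,0],[0,0,0],[0,0,0],[0,0,0],[0,0,0]]}}

```text
clock: 5.6
position: [0.5422, 0.1295, 0.0549]
ee_rot: [-3.141, 0.051, -0.001]
force: [-1.0, 0.5, 0.2]
width: 0.157
gripper_force: 0.0
```

Run:
```python
from h import *
s=shots()
o=arm.observe(); print(o["position"],o["force"],o["width"],o["gripper_force"])
c=lambda p,b: cv2.resize(p["frame"][b[1]:b[3],b[0]:b[2],::-1],(400,400),interpolation=cv2.INTER_CUBIC)
cv2.imwrite("pics/crop2.png",np.hstack([c(s["top"],(120,170,260,310)),c(s["side"],(270,130,410,270))]))
```

```text
[0.54208514 0.12958115 0.0547532 ] [-1.13177029 -0.060631    4.15491172] 0.12772654581851814 14.949439018964767
```

View pics/crop2.png

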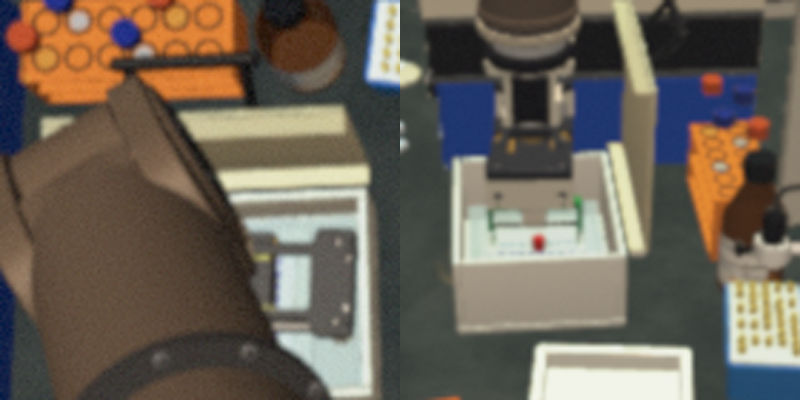

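Width 11.8 mm with 15 N: the handle is held. Lifting now.

>>> {"name": "carry_out", "arguments": {"claw": [0,0,0,0,0,0,0,0,0,0,0,0,0,0,0,0,0,0,0], "delta_pos": [[0,0,-0.5],[0,0,-1],[0,0,-2],[0,0,-2.5],[0,0,-2.5],[0,0,-1.5],[0.3,1,0],[0.6,2,0],[0.6,2.2,0],[0.6,2.2,0],[0.6,2.2,0],[0.6,2.2,0],[0.6,2.2,0],[0.6,2.2,0],[0.6,2.2,0],[0.6,2.2,0],[0.6,1.5,0],[0,0.5,0],[0,0,0]], "angular": [[0,0,0],[0,0,0],[0,0,0],[0,0,0],[0,0,0],[0,0,0],[0,0,0],[0,0,0],[0,0,0],[0,0,0],[0,0,0.02],[0,0,0.02],[0,0,0.02],[0,0,0],[0,0,0],[0,0,0],[0,0,0],[0,0,0],[0,0,0]]}}

```text
clock: 7.6
position: [0.5904, -0.1005, 0.1538]
ee_rot: [-3.138, 0.147, 0.001]
force: [0.0, 0.5, -0.3]
width: 0.127
gripper_force: 14.9
```

Run:
```python
from h import *
s=shots()
o=arm.observe(); print(o["position"],o["ee_rot"],o["force"],o["width"],o["gripper_force"])
c=lambda p,b: cv2.resize(p["frame"][b[1]:b[3],b[0]:b[2],::-1],(400,400),interpolation=cv2.INTER_CUBIC)
cv2.imwrite("pics/crop3.png",np.hstack([c(s["top"],(220,170,400,350)),c(s["side"],(250,150,430,330))]))
```

```text
[ 0.5906501  -0.09856305  0.15412762] [-3.13758262e+00  1.42845694e-01  6.27026112e-04] [ 0.33508141  0.16336097 -1.63831155] 0.1262470897683705 14.949005395174026
```

View pics/crop3.png

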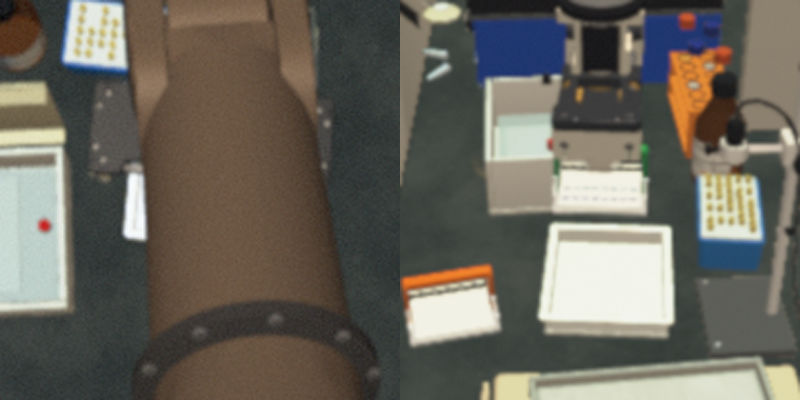

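The tray is held level above the dish; the yaw is right and it needs +7 mm in x. Lowering and releasing.

>>> {"name": "carry_out", "arguments": {"claw": [0,0,0,0,0,0,0,0,0,0,4,4,4,4,4,4,4,4], "delta_pos": [[0.7,0,1],[0,0,2],[0,0,2.5],[0,0,2.5],[0,0,2],[0,0,1],[0,0,0.6],[0,0,0.3],[0,0,0],[0,0,0],[0,0,0],[0,0,0],[0,0,0],[0,0,0],[0,0,-1],[0,0,-3],[0,0,-4],[0,0,-4]], "angular": [[0,0,0],[0,0,0],[0,0,0],[0,0,0],[0,0,0],[0,0,0],[0,0,0],[0,0,0],[0,0,0],[0,0,0],[0,0,0],[0,0,0],[0,0,0],[0,0,0],[0,0,0],[0,0,0],[0,0,0],[0,0,0]]}}

```text
clock: 9.5
position: [0.5975, -0.1003, 0.1571]
ee_rot: [-3.138, 0.145, 0.001]
force: [1.5, 0.2, 0.2]
width: 0.44
gripper_force: 0.0
```

Run:
```python
from h import *
s=shots()
o=arm.observe(); print(o["position"],o["ee_rot"],o["force"],o["width"],o["clock"])
c=lambda p,b: cv2.resize(p["frame"][b[1]:b[3],b[0]:b[2],::-1],(400,400),interpolation=cv2.INTER_CUBIC)
cv2.imwrite("pics/crop4.png",np.hstack([c(s["top"],(220,170,400,350)),c(s["side"],(250,150,430,330))]))
for n in s: print(n,[(np.round(q["centre"],3),round(q["conf"],2),onz(s[n],q["centre"],.004)) for q in arm.place_of("used_tray",s[n])[:1]])
```

```text
[ 0.60139781 -0.10045615  0.16190958] [ 3.13777694 -0.14500175  0.0157962 ] [0.51471841 0.31044644 0.67091663] 0.43604684150012507 9.6
side [(array([0.537, 0.581]), 0.97, array([ 0.60130137, -0.10344611,  0.004     ]))]
top [(array([0.254, 0.57 ]), 0.25, array([0.55357002, 0.22849061, 0.004     ]))]
```

View pics/crop4.png

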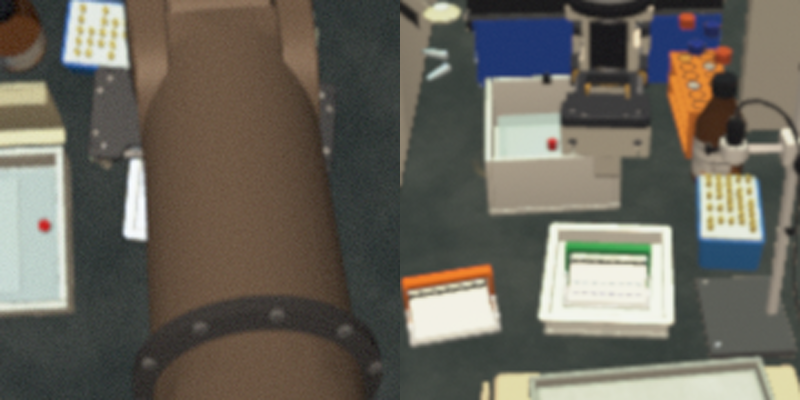

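The used tray lies flat in the dish (place_of puts it at 0.601, -0.103). Next is the fresh tray.

>>> {"name": "carry_out", "arguments": {"claw": [5,5,5,5,5,5,5,5,5,5,5,5,5], "delta_pos": [[-2,0.7,0],[-3.4,1,0],[-3.4,1,0],[-3.4,1,0],[-3.4,1.1,0],[0,0,0],[0,0,0],[0,0,2],[0,0,3],[0,0,2.5],[0,0,0],[0,0,0],[0,0,0]], "angular": [[0,0,0],[0,0,0],[0,0,0],[0,0,0],[0,0,0],[0,0,-0.1],[0,0,-0.1],[0,0,-0.09],[0,0,0],[0,0,0],[0,0,0],[0,0,0],[0,0,0]]}}

```text
clock: 11.0
position: [0.4386, -0.1339, 0.0811]
ee_rot: [3.126, 0.31, 0.001]
force: [-0.4, 0.9, 0.7]
width: 0.546
gripper_force: 0.0
```

Run:
```python
from h import *
s=shots()
o=arm.observe(); print(o["position"],o["ee_rot"],o["force"],o["width"],o["clock"])
m,c,a=colmask(s["side"],(5,150,120),(20,255,255),(230,250,310,310)); print(c,a)
```

```text
[ 0.43882085 -0.13406526  0.0813485 ] [3.12551787e+00 3.09944317e-01 2.68045963e-03] [ 0.21455251 -0.2416362   0.30952332] 0.5462593610408096 11.1
[0.42446615 0.57310764] 240
```

>>> {"name": "carry_out", "arguments": {"claw": [5,5,5,0,0,0,0,0,0,0,0,0,0,0,0,0], "delta_pos": [[0.1,0,2],[0,0,2],[0,0,1.1],[0,0,0],[0,0,0],[0,0,0],[0,0,0],[0,0,0],[0,0,0],[0,0,-0.5],[0,0,-1.5],[0,0,-2.5],[0,0,-3],[0,0,-3],[0,0,-2],[0,0,0]], "angular": [[0,0,0],[0,0,0],[0,0,0],[0,0,0],[0,0,0],[0,0,0],[0,0,0],[0,0,0],[0,0,0],[0,0,0],[0,0,0],[0,0,0],[0,0,0],[0,0,0],[0,0,0],[0,0,0]]}}

```text
clock: 12.7
position: [0.4406, -0.134, 0.157]
ee_rot: [3.124, 0.31, 0.007]
force: [-0.3, 0.1, -1.2]
width: 0.131
gripper_force: 15.0
```

>>> {"name": "carry_out", "arguments": {"claw": [0,0,0,0,0,0,0,0,0,0,0,0,0,0,0,0,0,0], "delta_pos": [[0,0,0],[0,0,0],[0,0,0],[0.4,-1,0],[0.8,-2,0],[1,-2.3,0],[1,-2.3,0],[1,-2.3,0],[1,-2.3,0],[1,-2.3,0],[1,-2.3,0],[1,-2.3,0],[1,-2.3,0],[0.8,-2,0],[0.5,-1.5,0],[0.5,-1,0],[0,0,0],[0,0,0]], "angular": [[0,0,0.05],[0,0,0.06],[0,0,0.06],[0,0,0],[0,0,0],[0,0,0],[0,0,0],[0,0,0],[0,0,0],[0,0,0],[0,0,0],[0,0,0],[0,0,0],[0,0,0],[0,0,0],[0,0,0],[0,0,0],[0,0,0]]}}

```text
clock: 14.5
position: [0.5416, 0.1275, 0.154]
ee_rot: [3.141, 0.043, -0.001]
force: [-0.1, -0.5, -1.0]
width: 0.127
gripper_force: 15.0
```

Run:
```python
from h import *
s=shots()
o=arm.observe(); print(o["position"],o["ee_rot"],o["force"],o["width"],o["clock"])
c=lambda p,b: cv2.resize(p["frame"][b[1]:b[3],b[0]:b[2],::-1],(400,400),interpolation=cv2.INTER_CUBIC)
cv2.imwrite("pics/crop5.png",np.hstack([c(s["top"],(120,170,260,310)),c(s["side"],(270,130,410,270))]))
```

```text
[0.54162764 0.12689382 0.15414149] [ 3.14041449e+00  4.15288611e-02 -6.83415004e-04] [ 1.03948118 -0.66468138 -1.53693761] 0.12654781805218002 14.6
```

View pics/crop5.png

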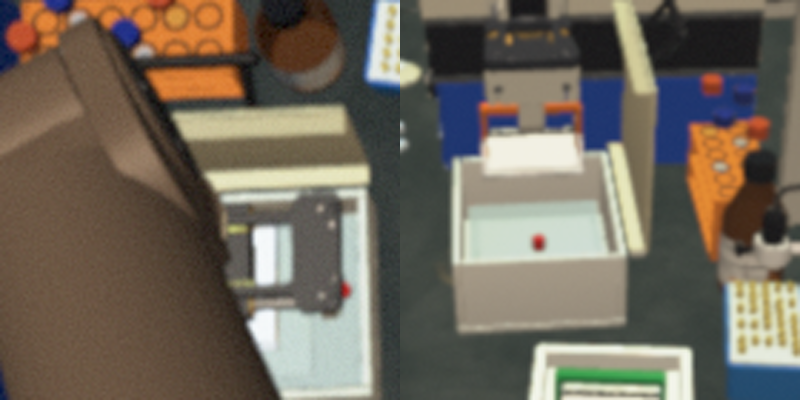

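The tray is held level over the platform. Lowering and releasing.

>>> {"name": "carry_out", "arguments": {"claw": [0,0,0,0,0,0,0,0,0,4,4,4,4,4,4,4,4,4], "delta_pos": [[0.1,0.1,1],[0,0,2],[0,0,2.5],[0,0,2],[0,0,1.2],[0,0,0.8],[0,0,0.4],[0,0,0],[0,0,0],[0,0,0],[0,0,0],[0,0,0],[0,0,0],[0,0,-1],[0,0,-3],[0,0,-4],[0,0,-5],[0,0,-5]], "angular": [[0,0,0],[0,0,0],[0,0,0],[0,0,0],[0,0,0],[0,0,0],[0,0,0],[0,0,0],[0,0,0],[0,0,0],[0,0,0],[0,0,0],[0,0,0],[0,0,0],[0,0,0],[0,0,0],[0,0,0],[0,0,0]]}}

```text
clock: 16.4
position: [0.5423, 0.1273, 0.2378]
ee_rot: [-3.141, -0.044, 0.0]
force: [0.9, -0.5, 0.4]
width: 0.435
gripper_force: 0.0
```

Run:
```python
from h import *
np.set_printoptions(precision=4,suppress=True)
s=shots()
o=arm.observe(); print(o["joints"],o["position"],o["clock"])
sd=s["side"]
m,c,a=colmask(sd,(5,150,120),(20,255,255),(270,170,350,240)); print(c,a)
if c is not None: print(onz(sd,c,.0735),"exp handle xy ~ platform .543 .1255")
for l in("fresh_tray","fresh_tray_wells"):
  q=arm.place_of(l,sd)[0]; print(l,q["conf"],onz(sd,q["centre"],.0245 if l=="fresh_tray" else .0345))
q=arm.place_of("platform",sd); print(q and onz(sd,q[0]["centre"],.0245))
```

```text
[-0.0123  0.3473 -0.4196  1.6916  0.156   1.1234 -2.0185] [0.5461 0.1291 0.2433] 16.5
[0.4962 0.4196] 116
[0.5457 0.1259 0.0735] exp handle xy ~ platform .543 .1255
fresh_tray 0.73 [0.5478 0.1363 0.0245]
fresh_tray_wells 0.66 [0.5323 0.1485 0.0345]
[0.5452 0.13   0.0245]
```

>>> {"name": "carry_out", "arguments": {"claw": [4,4,4,4,4,4,4,4,4,4,4,4,4,4,4,4,4,4,4], "delta_pos": [[0,0,-3],[0,0,-3],[0,0,-2],[0,0,0],[0,0,0],[0,0,0],[0,0,0],[0,0,0],[0,0,0],[0,0,0],[0,0,0],[0,0,0],[0,2,0],[0,3,0],[0,3,0],[0,2,0],[0,2,0],[0,0,0],[0,0,0]], "angular": [[0,0,-0.13],[0,0,-0.13],[0,0,-0.13],[0,0,-0.13],[0,0,-0.13],[0,0,-0.13],[0,0,-0.13],[0,0,-0.13],[0,0,-0.13],[0,0,-0.13],[0,0,-0.13],[0,0,-0.14],[0,0,0],[0,0,0],[0,0,0],[0,0,0],[0,0,0],[0,0,0],[0,0,0]]}}

```text
clock: 18.55
position: [0.6621, 0.1306, 0.3133]
ee_rot: [-2.189, -2.25, 0.004]
force: [-0.7, -0.3, -0.1]
width: 0.441
gripper_force: 0.0
```

Run:
```python
from h import *
np.set_printoptions(precision=4,suppress=True)
s=shots()
o=arm.observe(); print(o["joints"],o["position"],o["ee_rot"],R.from_rotvec(o["ee_rot"]).as_matrix(),o["width"],o["clock"],o["force"])
c=lambda p,b: cv2.resize(p["frame"][b[1]:b[3],b[0]:b[2],::-1],(400,400),interpolation=cv2.INTER_CUBIC)
cv2.imwrite("pics/crop6.png",np.hstack([c(s["top"],(100,90,260,250)),c(s["side"],(290,70,450,230))]))
```

```text
[ 0.1088  0.5556 -0.6678  1.2547  0.3351  1.4424 -0.4988] [0.6619 0.1307 0.3146] [-2.1897 -2.2514  0.0021] [[-0.0278  0.9996 -0.0016]
 [ 0.9996  0.0278 -0.0003]
 [-0.0002 -0.0016 -1.    ]] 0.43535771745604895 18.65 [-0.7511  0.0182  0.4259]
```

View pics/crop6.png

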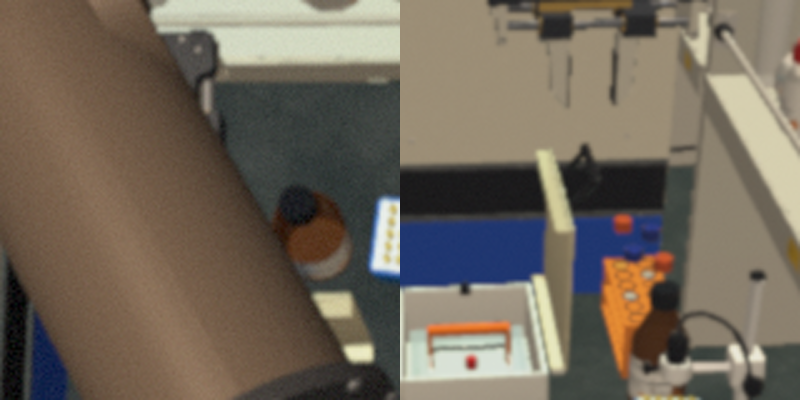

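The fingers straddle the bar, which is at crop (585,155); the fresh tray sits squarely in the tank. Lowering onto the bar and closing lightly.

>>> {"name": "carry_out", "arguments": {"claw": [4,4,4,4,4,4,0,0,0,0,0,0,0], "delta_pos": [[0,0.2,2],[0,0,2],[0,0,2],[0,0,1],[0,0,0.3],[0,0,0],[0,0,0],[0,0,0],[0,0,0],[0,0,0],[0,0,0],[0,0,0],[0,0,0]], "angular": [[0,0,0],[0,0,0],[0,0,0],[0,0,0],[0,0,0],[0,0,0],[0,0,0],[0,0,0],[0,0,0],[0,0,0],[0,0,0],[0,0,0],[0,0,0]], "force": 6}}

```text
clock: 19.95
position: [0.6651, 0.1306, 0.2426]
ee_rot: [2.191, 2.251, 0.001]
force: [0.3, -0.6, 1.9]
width: 0.108
gripper_force: 6.0
```

Run:
```python
from h import *
np.set_printoptions(precision=2,suppress=True)
o=arm.observe(); print(np.round(o["position"],4),o["width"],o["gripper_force"],o["clock"],o["force"])
r=.1805; a0=np.pi-np.arctan2(.042,.1755); hx=o["position"][0]-.621
print("bar dx from hinge",hx)
th0=a0-np.arccos(hx/r); print("theta0",th0)
for N in (32,):
    th=np.linspace(th0,0,N+1); P=100*r*np.c_[np.cos(a0-th),-np.sin(a0-th)]; print(np.diff(P,axis=0).round(2).tolist()); print(P[-1]-P[0])
```

```text
[0.67 0.13 0.24] 0.10772108662063767 5.9997911006212234 19.95 [ 0.26 -0.62  1.91]
bar dx from hinge 0.044051087546782774
theta0 1.5824382751575672
[[-0.87, -0.2], [-0.88, -0.15], [-0.89, -0.11], [-0.89, -0.07], [-0.89, -0.02], [-0.89, 0.02], [-0.89, 0.07], [-0.89, 0.11], [-0.88, 0.15], [-0.87, 0.2], [-0.86, 0.24], [-0.85, 0.28], [-0.83, 0.32], [-0.81, 0.36], [-0.8, 0.4], [-0.77, 0.44], [-0.75, 0.48], [-0.73, 0.52], [-0.7, 0.55], [-0.67, 0.59], [-0.64, 0.62], [-0.61, 0.65], [-0.58, 0.68], [-0.54, 0.71], [-0.51, 0.73], [-0.47, 0.76], [-0.43, 0.78], [-0.39, 0.8], [-0.35, 0.82], [-0.31, 0.84], [-0.27, 0.85], [-0.23, 0.86]]
[-21.96  13.3 ]
```

Bar held (9.9 mm). First half of the arc:

>>> {"name": "carry_out", "arguments": {"claw": [0,0,0,0,0,0,0,0,0,0,0,0,0,0,0,0], "delta_pos": [[0,-0.87,-0.2],[0,-0.88,-0.15],[0,-0.89,-0.11],[0,-0.89,-0.07],[0,-0.89,-0.02],[0,-0.89,0.02],[0,-0.89,0.07],[0,-0.89,0.11],[0,-0.88,0.15],[0,-0.87,0.2],[0,-0.86,0.24],[0,-0.85,0.28],[0,-0.83,0.32],[0,-0.81,0.36],[0,-0.8,0.4],[0,-0.77,0.44]], "angular": [[0,0,0],[0,0,0],[0,0,0],[0,0,0],[0,0,0],[0,0,0],[0,0,0],[0,0,0],[0,0,0],[0,0,0],[0,0,0],[0,0,0],[0,0,0],[0,0,0],[0,0,0],[0,0,0]]}}

```text
clock: 21.55
position: [0.5266, 0.1268, 0.2215]
ee_rot: [-2.191, -2.251, 0.0]
force: [-0.2, -1.3, -0.2]
width: 0.105
gripper_force: 6.0
```

>>> {"name": "carry_out", "arguments": {"claw": [0,0,0,0,0,0,0,0,0,0,0,0,0,0,0,0,0], "delta_pos": [[0,-0.75,0.48],[0,-0.73,0.52],[0,-0.7,0.55],[0,-0.67,0.59],[0,-0.64,0.62],[0,-0.61,0.65],[0,-0.58,0.68],[0,-0.54,0.71],[0,-0.51,0.73],[0,-0.47,0.76],[0,-0.43,0.78],[0,-0.39,0.8],[0,-0.35,0.82],[0,-0.31,0.84],[0,0,0],[0,0,0],[0,0,0]], "angular": [[0,0,0],[0,0,0],[0,0,0],[0,0,0],[0,0,0],[0,0,0],[0,0,0],[0,0,0],[0,0,0],[0,0,0],[0,0,0],[0,0,0],[0,0,0],[0,0,0],[0,0,0],[0,0,0],[0,0,0]]}}

```text
clock: 23.25
position: [0.4504, 0.1248, 0.1267]
ee_rot: [-2.191, -2.251, 0.0]
force: [-1.7, 0.9, -0.3]
width: 0.105
gripper_force: 6.0
```

>>> {"name": "carry_out", "arguments": {"claw": [0,0,0,0,0,0,0], "delta_pos": [[0,-0.14,0.42],[0,-0.13,0.42],[0,-0.12,0.43],[0,-0.11,0.4],[0,0,0.2],[0,0,0],[0,0,0]], "angular": [[0,0,0],[0,0,0],[0,0,0],[0,0,0],[0,0,0],[0,0,0],[0,0,0]]}}

```text
clock: 23.95
position: [0.4454, 0.1247, 0.1078]
ee_rot: [-2.191, -2.251, 0.0]
force: [-2.7, 1.3, 1.3]
width: 0.101
gripper_force: 6.0
```

Run:
```python
from h import *
s=shots()
o=arm.observe(); print(np.round(o["position"],4),o["force"],o["width"],o["clock"])
c=lambda p,b: cv2.resize(p["frame"][b[1]:b[3],b[0]:b[2],::-1],(400,400),interpolation=cv2.INTER_CUBIC)
cv2.imwrite("pics/crop7.png",np.hstack([c(s["top"],(120,170,260,310)),c(s["side"],(270,130,410,270))]))
```

```text
[0.4454 0.1247 0.1078] [-1.67703918  0.62854298  0.90413564] 0.10648192133017627 24.05
```

View pics/crop7.png

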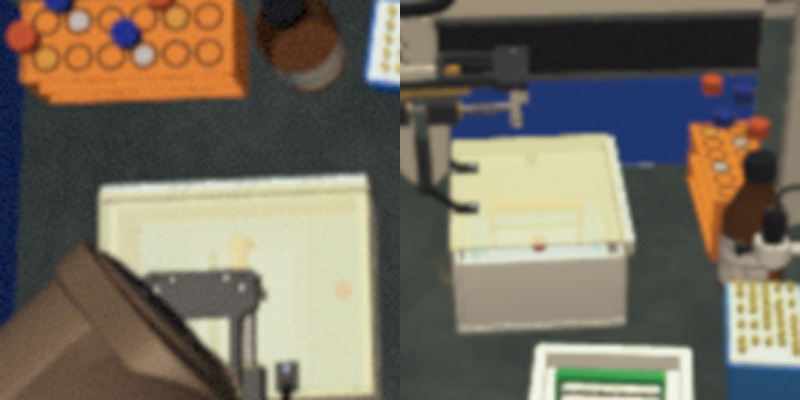

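The lid looks nearly shut, with a slight gap at the near end. Pressing down in small steps.

>>> {"name": "carry_out", "arguments": {"claw": [0,0,0,0], "delta_pos": [[0,0,0.2],[0,0,0.2],[0,0,0],[0,0,0]], "angular": [[0,0,0],[0,0,0],[0,0,0],[0,0,0]]}}

```text
clock: 24.45
position: [0.4454, 0.1247, 0.104]
ee_rot: [2.191, 2.251, -0.0]
force: [-3.8, -0.1, 4.7]
width: 0.101
gripper_force: 6.0
```

The 4.7 N reaction matches the pads slipping on a seated lid. I'll release, rise and check.

>>> {"name": "carry_out", "arguments": {"claw": [3,3,3,3,3,3,3,3,3,3], "delta_pos": [[0,0,0],[0,0,0],[0,0,0],[0,0,0],[0,0,-2],[0,0,-3],[0,0,-4],[0,-4,-4],[0,-4,-4],[0,0,0]], "angular": [[0,0,0],[0,0,0],[0,0,0],[0,0,0],[0,0,0],[0,0,0],[0,0,0],[0,0,0],[0,0,0],[0,0,0]]}}

```text
clock: 25.45
position: [0.3732, 0.1243, 0.2686]
ee_rot: [2.184, 2.249, 0.006]
force: [1.3, -0.3, 0.4]
width: 0.327
gripper_force: 0.0
```

Run:
```python
from h import *
s=shots()
o=arm.observe(); print(np.round(o["position"],4),o["force"],o["width"],o["clock"])
for n in s:
  for l in("used_tray","fresh_tray","fresh_tray_wells","lid_handle_bar"):
    q=arm.place_of(l,s[n]); z=dict(used_tray=.004,fresh_tray=.0245,fresh_tray_wells=.0345,lid_handle_bar=.12)[l]
    if q: print(n,l,round(q[0]["conf"],2),onz(s[n],q[0]["centre"],z).round(4))
c=lambda p,b: cv2.resize(p["frame"][b[1]:b[3],b[0]:b[2],::-1],(400,400),interpolation=cv2.INTER_CUBIC)
cv2.imwrite("pics/crop8.png",np.hstack([c(s["top"],(120,190,360,350)),c(s["side"],(260,150,400,290))]))
```

```text
[0.3752 0.1224 0.2654] [ 0.12348982 -0.61693838 -1.06575948] 0.3314774750876284 25.55
side fresh_tray 0.68 [0.5524 0.1435 0.0245]
side lid_handle_bar 0.94 [0.4404 0.1238 0.12  ]
top used_tray 0.81 [ 0.5991 -0.094   0.004 ]
top lid_handle_bar 0.95 [0.4476 0.1213 0.12  ]
```

View pics/crop8.png

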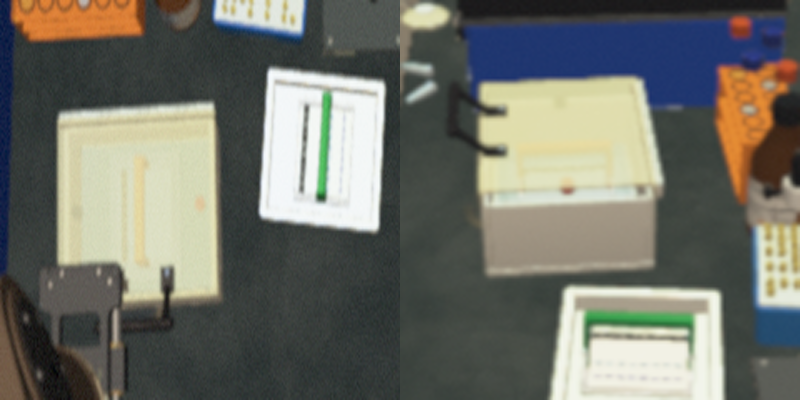

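The lid is seated: both views agree on the bar at z 0.12 to about 2 mm. The fresh tray is centred under it (handle at top px ~205) and the used tray lies in the dish.

```bash
python3 -c "
from cell import arm
print(arm.sign_off())"
```

```text
the job is handed in; nothing more can be done
None
```

I handed the job in at about 25.6 s of the 72 s. The used tray is flat in the staining dish, the fresh tray is on the platform with its wells at the black terminal, and the lid was held all the way down and shut. The final pictures agreed with this, but the hand-in gave no verdict.

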